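# Fetch the degreaser from the abrasives drawer and open its safety cap

## Task

Take the square white degreaser bottle with the red safety cap out of the cluttered drawer and set it gently in the bottle nest, fully down between the corner angles, with its cap still on. Then open it there: press the cap down, turn it anticlockwise while pressed until it is free, and lift it straight off. Finish while holding the cap in the gripper, still and about 8 cm above the mouth of the open bottle, with the bottle left standing in the nest and everything else left where it was.

Things in the scene. Friction and masses are not known exactly. Their poses are not given: they have to be found in the camera images.
- bottle: Square white plastic bottle, amber label, upright on the drawer's floor, loose, closed by the cap. Body 58 x 58 mm, 92 mm tall, sloping shoulder to 105 mm, round neck (30 mm) whose rim is 128 mm above the underside. 0.26 to 0.40 kg. Origin at the centre of the underside, z up, x and y square to its sides. Held by the cap it hangs upright below it.
- mouth (a point): Centre of the bottle's mouth, on the neck's rim, 128 mm above its underside.
- cap: Red ribbed push-and-turn cap, 46 mm diameter, 26 mm tall, 40 g; can be gripped across any diameter, and carries the bottle. Origin at the centre of its open lower edge, z up through its closed top. Closed, that edge is 112 mm above the bottle's underside (top at 138 mm) and its x axis lies along the bottle's x. Closed it cannot be pulled off or turned (about 3 degrees of play).
- cap_top (a point): Centre of the cap's top face, 26 mm above its lower edge. To open: press the cap down 4 to 6 mm, keep it pressed and turn it anticlockwise seen from above, relative to the bottle, 40 to 80 degrees (best 60, a stop ends the turn at about 85): its three inner lugs then stand between those of the neck and it lifts straight off.
- liner (a joint): Spring disc inside the cap that resists the pressing: 0 when closed and not pressed, grows by the depth the cap is pressed (m). About 4.5 N at 0, 11 N at 0.004 (just enough to turn), 14 N at 0.006 (solid stop). -0.003 when the cap is off.
- nest: Fixed bottle nest: aluminium plate 110 x 110 x 6 mm with four steel corner angles that keep a square bottle from turning. Pocket 64 x 64 mm (3 mm room on each side of the bottle); angles 46 mm high, their lips flaring outward to 56 mm above the bench. Origin under the plate's centre, z up, x and y square to pocket and plate; its yaw varies; the bottle fits any of four ways round.
- nest_floor (a point): Centre of the nest's pocket floor, 6 mm above the bench; the bottle's underside centre comes to rest here.
- drawer: Fixed grey steel tool drawer, 321 x 401 mm, walls 75 mm tall, slotted dividers 67 mm. Origin under its centre, z up, x towards its back; its floor is 5 mm above the bench. The bottle stands in the large compartment (x -157 to 53 mm, y -103 to 196 mm in the drawer's frame) between five other parts; places are shuffled.
- wheel_big: Brown flap wheel lying on its face, 68 mm diameter, 25 mm thick, 6 mm shank pointing up to 55 mm. Origin at the centre of its underside. Leave in place.
- wheel_small: Brown flap wheel, 52 mm diameter, 20 mm thick, shank pointing up to 50 mm. Origin at the centre of its underside. Leave in place.
- hex_block: Hexagonal steel collet block, 60 mm over corners, 44 mm tall. Origin at the centre of its underside. Leave in place.
- spacer: White plastic spacer ring, 72 mm outside, 52 mm inside, 8 mm thick. Origin at the centre of its underside. Leave in place.
- grease_tub: Round blue tub with a black lid, 66 mm diameter, 52 mm tall. Origin at the centre of its underside. Leave in place.
- oiler: Green oil can on the bench, 68 mm diameter, 131 mm tall to the tip of its thin spout (spout along its x to 78 mm). Origin at the centre of its underside. Leave in place.
- gauge_block: Steel setting block on the bench, 76 x 51 x 25 mm. Origin at the centre of its underside. Leave in place.
Mind the look-alikes: they are no part of the job. There is more than one size of the bottle; the job needs the middle-sized.

How it is judged:
On the way, in this order (a step that is already met when the one before it is completed fails the run):
1. the closed bottle stands fully down in the nest, at rest (horizontal distance between bottle and nest_floor below 0.008 m and z of bottle in the frame of nest_floor below 0.004 m and angle between bottle's own z axis and vertical below 0.08 rad and z of cap in the frame of bottle below 0.118 m and angle between the x axis of cap and the x axis of bottle, either way round below 0.3 rad and linear speed of bottle below 0.03 m/s), for 0.2 s.
2. with the bottle in the nest, the cap is turned free on the neck (horizontal distance between bottle and nest_floor below 0.008 m and z of bottle in the frame of nest_floor below 0.004 m and angle between bottle's own z axis and vertical below 0.08 rad and z of cap in the frame of bottle below 0.122 m and angle between the x axis of cap and the x axis of bottle, either way round above 0.6 rad).
At the end, for the whole second after the job is handed in: The bottle stands upright (within 0.08 rad) in the nest, within 8 mm of the pocket's centre and fully down (within 4 mm); the cap is held still by the fingers, touching no bottle, its lower edge more than 40 mm above the mouth and within 40 mm sideways of the bottle's axis (horizontal distance between bottle and nest_floor below 0.008 m and z of bottle in the frame of nest_floor below 0.004 m and angle between bottle's own z axis and vertical below 0.08 rad and linear speed of bottle below 0.02 m/s and z of cap in the frame of bottle above 0.168 m and horizontal distance between cap and bottle below 0.04 m and contact force between cap and the fingers above 0.5 N and contact force between cap and bottle below 0.1 N and linear speed of cap below 0.03 m/s); the arm keeps its last pose, push and grip.
It fails at once if one of the other parts in the drawer is shifted more than 50 mm (distance of any of wheel_big, wheel_small, hex_block, spacer, grease_tub from where it was at the start of the episode above 0.05 m).
It fails at once if the oil can or setting block on the bench is shifted more than 50 mm (distance of any of oiler, gauge_block from where it was at the start of the episode above 0.05 m).
It fails at once if the grease tub or the oil can is tipped over (angle between any of grease_tub, oiler's own z axis and vertical above 0.6 rad).
It fails at once if the bottle is dropped or slammed into the nest (faster than 0.45 m/s when less than 30 mm above its floor) (linear speed of bottle above 0.45 m/s and horizontal distance between bottle and nest_floor below 0.03 m and z of bottle in the frame of nest_floor below 0.03 m).
It also fails if it takes over 45 s, if anything falls off the work surface, if the arm or the gripper's body presses on something with over 40 N, if the wrist force passes 120 N, or if a joint passes its speed limit or range.

## Robot

A 7-joint arm with a two-finger parallel gripper is mounted at the origin on the work surface. World frame = base frame: x ahead of the robot, y to its left, z up, the work surface at z = 0. Lengths are in m, angles in rad, forces in N, time in s.
With the tool pointing down it reaches from about 0.425 to 1.025 m from the base axis. Payload 3.6 kg.
Tool frame: the origin (TCP) lies midway between the tips of the shut fingers; the grasp point (between the pads) lies 19 mm behind it (arm.grasp_offset is the distance from the TCP to the grasp point, in m); z points along the fingers, y is the line along which they close (so a half turn about z gives the same grasp; the last joint's range is limited). The gripper opens to 85 mm and grips with 20 to 120 N. Pads are 22 mm wide; open, the fingers measure 114 mm over their backs; the gripper's body (76 mm by 85 mm) begins 54 mm behind the grasp point. The pads swing forward as they close: fully open they stand 13 mm farther back than shut.
Start: joints at [-1.381, 0.591, 0.048, 1.609, -0.033, 0.943, -0.034], TCP at [0.203, 0.696, 0.231] pointing down, gripper open.
Joint ranges: [-2.69, 2.69], [-0.47, 2.24], [-1.27, 1.36], [0.19, 2.51], [-1.53, 4.68], [0.08, 2.07], [-3.09, 3.09]. Speed limits (rad/s): [2.57, 2.57, 3.14, 3.14, 3.14, 3.14, 3.14].

## Interface

Orientations are given as a 3x3 rotation matrix whose columns are the frame's x, y, z axes.
In Python, from workcell import arm gives the robot as it stands.
- The arm moves only by the shell command python3 -m handwheel 'ROWS'. ROWS is text: rows parted by semicolons, each of 7 numbers parted by spaces: the shift along the tool's x, y, z in cm, then the turn, a rotation vector about the tool's x, y, z in degrees, then the opening, from -1 (shut) to 1 (fully open), so that 0 is half open. A call has 1 to 10 rows; each row shifts and turns the commanded pose from where the row before left it, along the tool's axes as they then stand; what a row does not reach is not made up. A row lasts 1/12 s, in which the tool goes at most 41.7 mm and 7.16 degrees, less where a joint would pass 70% of its speed; a pose out of reach is approached as far as the arm can. A call with a gripper value outside its range is refused whole. The fingers move at their own pace and stop on an object; the grip force is fixed at half the most. Time passes only in rows, so rows that do not move let the fingers close. It gives the time, the measured TCP pose, the force, the opening and the grip force at its end, in the units of the state.
- arm.read_state(): the state, without advancing time (a new reading comes with each control period).
- arm.get_image(name): name is "scene" or "top" or "wrist"; returns a dict with "img" (480x640x3 uint8, red, green, blue), "intrinsics" (3x3 intrinsics, pixels), "k1" (the pictures are not rectified: a ray, as slopes to the right and down, at radius r is drawn at 1 + k1 r^2 times it, then the intrinsics apply), "eye" and "orientation" of the camera in the world; the wrist camera has in their place "tool_from_camera" (4x4, takes a point from camera to tool coordinates, whose origin is the TCP and whose axes are the flange's). Camera axes: x right, y up, looking along -z (the intrinsics and any distortion apply to the point x, -y, -z); pixel columns grow to the right and rows downward; lengths in m; the calibration is good to about 2 mm. A picture is of the moment at which its call begins: read the wrist's pose just before it. There is no depth.
- arm.hand_in(): hands the job in; it is judged then, once.
Trained networks look in a picture, given as the dict that the camera call returned (one of the last four; its "shot" number tells which), for a name from the list of things; names that differ only in an ending like _2 or _b are one class to them, and where a whole thing is asked for, a point or a joint stands for the part that bears it (a point fixed in the world has none). Each returns a list of dicts, best first, with "score" (0 to 1); they miss things now and then, are a little off and sometimes report something else, mostly with a low value. They report only what shows in the picture. A call takes as long as a camera call. They do not tell look-alikes from the thing itself.
- arm.look_for(target, picture): "extent" ([centre column, centre row, width, height] in pixels, round what is visible of it).
- arm.spot_point(target, picture): "pixel" ([row, column] in pixels: a listed point, or the origin of a listed thing).
The state is a dict: "time_s": time; "joint_positions": joint angles; "joint_vel": joint speeds; "joint_efforts": joint torques, N m; "tcp_pos": TCP position; "orientation": TCP orientation; "wrist_force": force on the tool from outside, world axes, zero at the start; "torque": the same for the moment, N m; "gripper_width": finger opening in m; "finger_force": force on a finger pad.
Only numpy, scipy, OpenCV 4.12 (cv2) and the standard library are available. Lean on these libraries where they do the work, as an engineer would, in place of code of your own. Each camera call takes 0.05 s, during which the arm holds its last target. There are 200 camera calls.

## Working session

There is one attempt and no reset: what is moved stays moved. The work goes in short steps, Python scripts to look and compute and a shell command to move; the robot and the scene stay as the last step left them, time stands still between calls to the robot, and variables do not carry over. Pictures are saved under pics/ and viewed, at most 10 in all, crops included, and the job is handed in when it is done.

```bash
mkdir -p pics; cat > h.py <<'E'
import numpy as np, cv2
from workcell import arm
def cam(p,st=None):
    if "eye" in p: return np.array(p["eye"]),np.array(p["orientation"])
    T=np.array(p["tool_from_camera"]);R=np.array(st["orientation"])
    return np.array(st["tcp_pos"])+R@T[:3,3],R@T[:3,:3]
def ray(p,u,v,st=None):
    e,R=cam(p,st);K=np.array(p["intrinsics"])
    s=cv2.undistortPoints(np.array([[[u,v]]],float),K,np.array([p["k1"],0,0,0,0.]))[0,0] if 1 else 0
    return e,R@np.array([s[0],-s[1],-1])
def at(p,u,v,z,st=None):
    e,d=ray(p,u,v,st);return e+d*(z-e[2])/d[2]
def proj(p,X,st=None):
    e,R=cam(p,st);c=R.T@(np.array(X)-e);s=np.array([c[0],-c[1]])/-c[2]
    s=s*(1+p["k1"]*(s@s));K=np.array(p["intrinsics"]);return K[:2,:2]@s+K[:2,2]
def save(p,n): cv2.imwrite(f"pics/{n}.png",p["img"][:,:,::-1])
E
cat > a.py <<'E'
from h import *
np.set_printoptions(precision=3,suppress=True)
Z=dict(bottle=.005,cap=.117,cap_top=.143,nest=0,nest_floor=.006,drawer=0,grease_tub=.005,oiler=0,hex_block=.005)
for n in ["top","scene"]:
    p=arm.get_image(n);save(p,n+"0");print(n,p["eye"],p["k1"])
    for t,z in Z.items():
        try:
            for o in arm.spot_point(t,p)[:4]:
                r,c=o["pixel"];print(t,round(o["score"],2),int(c),int(r),at(p,c,r,z))
        except Exception as ex: print(t,ex)
s=arm.read_state();print(s)
E
python3 a.py
```

```text
top [0.395 0.14  1.241] 0.007639245769144817
bottle 0.82 415 316 [ 0.34  -0.149  0.005]
bottle 0.71 415 266 [ 0.477 -0.15   0.005]
bottle 0.59 460 329 [ 0.306 -0.271  0.005]
cap 0.65 426 263 [ 0.478 -0.152  0.117]
cap_top 0.64 428 262 [ 0.478 -0.15   0.143]
nest 0.68 298 258 [0.492 0.176 0.   ]
nest_floor 0.79 298 260 [0.485 0.176 0.006]
drawer 0.56 435 232 [ 0.575 -0.207  0.   ]
grease_tub 0.68 381 227 [ 0.586 -0.054  0.005]
oiler 0.66 332 170 [0.746 0.088 0.   ]
hex_block 0.89 422 228 [ 0.585 -0.169  0.005]
hex_block 0.21 428 261 [ 0.491 -0.185  0.005]
scene [ 1.096 -0.485  0.895] -0.010563050574557094
bottle 0.83 191 281 [ 0.34  -0.142  0.005]
bottle 0.74 219 311 [ 0.467 -0.154  0.005]
bottle 0.66 138 303 [ 0.303 -0.274  0.005]
bottle 0.16 283 313 [ 0.585 -0.053  0.005]
cap 0.82 217 284 [ 0.486 -0.153  0.117]
cap 0.47 213 277 [ 0.461 -0.145  0.117]
cap_top 0.93 210 272 [ 0.468 -0.152  0.143]
cap_top 0.35 285 314 [ 0.667 -0.12   0.143]
nest 0.91 321 246 [0.496 0.177 0.   ]
nest 0.69 281 315 [ 0.582 -0.058  0.   ]
nest_floor 0.73 322 242 [0.49  0.187 0.006]
drawer 0.73 234 352 [ 0.578 -0.2   -0.   ]
grease_tub 0.61 281 314 [ 0.583 -0.059  0.005]
grease_tub 0.22 214 280 [ 0.381 -0.102  0.005]
oiler 0.77 374 314 [0.743 0.095 0.   ]
hex_block 0.6 251 337 [ 0.579 -0.149  0.005]
hex_block 0.52 234 355 [ 0.587 -0.206  0.005]
{'time_s': 1.0, 'joint_positions': array([-1.381,  0.591,  0.048,  1.608, -0.033,  0.943, -0.034]), 'joint_vel': array([-0.001,  0.001, -0.001, -0.   ,  0.   ,  0.002, -0.001]), 'joint_efforts': array([ -0.   , -54.864,   1.546, -19.854,   0.009,   0.001,  -0.   ]), 'tcp_pos': array([0.203, 0.696, 0.231]), 'orientation': array([[-0.96,  0.28,  0.  ],
       [ 0.28,  0.96,  0.  ],
       [-0.  ,  0.  , -1.  ]]), 'wrist_force': array([-0.006,  0.784,  0.532]), 'torque': array([0.023, 0.009, 0.013]), 'finger_force': 0.0, 'gripper_width': 0.08532667685688465}
```

View pics/top0.png

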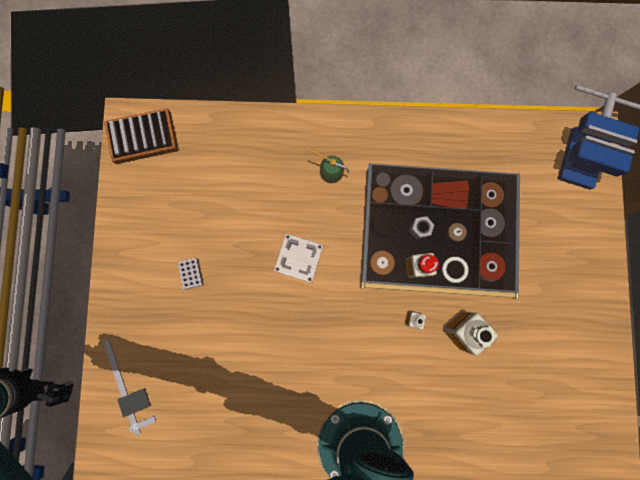

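View pics/scene0.png

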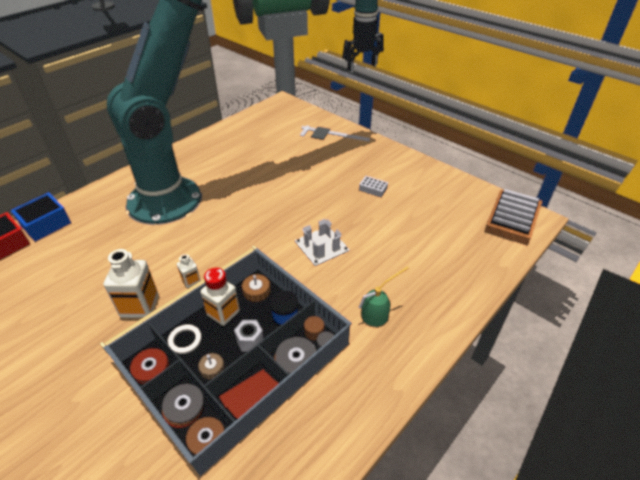

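The top view shows the capped bottle at about (428, 262), between the flap wheel (382, 262), the hex block (423, 227) and the spacer (455, 269). The nest is at (298, 258). The scene view shows the same layout: red cap at (214, 275), nest at (321, 246). The capless bottles at (415, 320) and (475, 333) are look-alikes. Next I go over the nest, then the bottle, to measure yaws.

```bash
R="-2.8 -2.77 -0.5 0 0 0 1"; python3 -m handwheel '-2.8 -2.77 -0.5 0 0 0 1;-2.8 -2.77 -0.5 0 0 0 1;-2.8 -2.77 -0.5 0 0 0 1;-2.8 -2.77 -0.5 0 0 0 1;-2.8 -2.77 -0.5 0 0 0 1;-2.8 -2.77 -0.5 0 0 0 1;-2.8 -2.77 -0.5 0 0 0 1;-2.8 -2.77 -0.5 0 0 0 1;-2.8 -2.77 -0.5 0 0 0 1;-2.8 -2.77 -0.5 0 0 0 1' && python3 -m handwheel '-2.8 -2.77 -0.5 0 0 0 1;-2.8 -2.77 -0.5 0 0 0 1;-2.8 -2.77 -0.5 0 0 0 1;-2.8 -2.77 -0.5 0 0 0 1;-2.8 -2.77 -0.5 0 0 0 1;0 0 0 0 0 0 1;0 0 0 0 0 0 1'
cat > w.py <<'E'
import sys
from h import *
np.set_printoptions(precision=3,suppress=True)
s=arm.read_state();p=arm.get_image("wrist");save(p,sys.argv[1])
import pickle;pickle.dump((p,s),open(sys.argv[1]+".pkl","wb"))
print(s["tcp_pos"],s["orientation"],s["joint_positions"],cam(p,s)[0])
for a in sys.argv[2:]:
    t,z=a.split(":")
    for o in arm.spot_point(t,p)[:4]:
        r,c=o["pixel"];print(t,round(o["score"],2),int(c),int(r),at(p,c,r,float(z),s))
E
python3 w.py w1 nest:0 nest_floor:0.006
```

```text
time_s: 1.83
tcp_pos: [0.395, 0.3499, 0.2819]
orientation: [[-0.96, 0.28, 0.001], [0.28, 0.96, 0.001], [-0.0, 0.001, -1.0]]
wrist_force: [0.4, -0.5, 0.2]
gripper_width: 0.0853
finger_force: 0.0
time_s: 2.42
tcp_pos: [0.4914, 0.1766, 0.307]
orientation: [[-0.958, 0.286, 0.002], [0.286, 0.958, -0.0], [-0.002, 0.0, -1.0]]
wrist_force: [-1.4, 0.5, -0.4]
gripper_width: 0.0858
finger_force: 0.0
[0.491 0.177 0.307] [[-0.958  0.286  0.002]
 [ 0.286  0.958 -0.   ]
 [-0.002  0.    -1.   ]] [-0.595  0.248  0.199  1.988 -0.061  0.91   0.916] [0.425 0.198 0.451]
nest 0.85 323 193 [0.495 0.176 0.   ]
nest_floor 0.77 328 195 [0.497 0.18  0.006]
```

```bash
python3 -m handwheel '-0.96 -3.99 0 0 0 0 1;-0.96 -3.99 0 0 0 0 1;-0.96 -3.99 0 0 0 0 1;-0.96 -3.99 0 0 0 0 1;-0.96 -3.99 0 0 0 0 1;-0.96 -3.99 0 0 0 0 1;-0.96 -3.99 0 0 0 0 1;-0.96 -3.99 0 0 0 0 1;0 0 0 0 0 0 1;0 0 0 0 0 0 1'
python3 w.py w2 cap:0.117 cap_top:0.143 bottle:0.005
python3 -c "
import cv2,numpy as np
a=cv2.imread('pics/w1.png');b=cv2.imread('pics/w2.png')
a=a[60:360,140:540];b=b[60:360,140:540]
cv2.imwrite('pics/c12.png',cv2.resize(np.vstack([a,b]),None,fx=1,fy=1))"
```

```text
time_s: 3.4
tcp_pos: [0.474, -0.1495, 0.3062]
orientation: [[-0.959, 0.283, -0.0], [0.283, 0.959, -0.0], [0.0, -0.0, -1.0]]
wrist_force: [0.6, 0.6, 0.3]
gripper_width: 0.0851
finger_force: 0.0
[ 0.474 -0.149  0.306] [[-0.959  0.283 -0.   ]
 [ 0.283  0.959 -0.   ]
 [ 0.    -0.    -1.   ]] [-0.1    0.22   0.377  2.043 -0.103  0.896  1.617] [ 0.408 -0.129  0.45 ]
cap 0.74 327 213 [ 0.476 -0.146  0.117]
cap_top 0.75 322 221 [ 0.476 -0.151  0.143]
bottle 0.82 164 71 [ 0.306 -0.273  0.005]
bottle 0.64 325 195 [ 0.479 -0.149  0.005]
bottle 0.64 294 58 [ 0.334 -0.14   0.005]
```

View pics/c12.png

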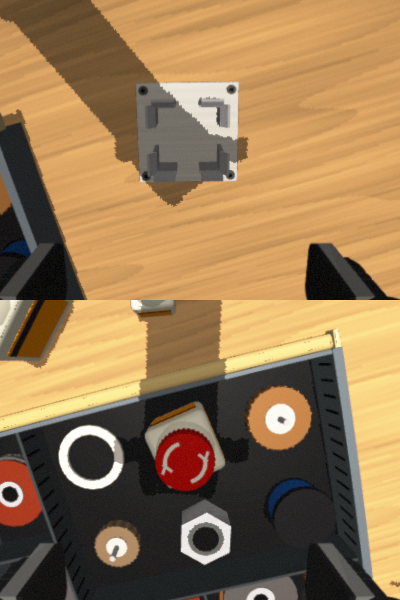

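```bash
python3 -c "
import cv2,numpy as np
a=cv2.imread('pics/w1.png')[130:250,260:390];b=cv2.imread('pics/w2.png')[150:270,265:395]
cv2.imwrite('pics/z12.png',cv2.resize(np.hstack([a,b]),None,fx=3,fy=3,interpolation=cv2.INTER_CUBIC))"
```

```text
(no output)
```

View pics/z12.png

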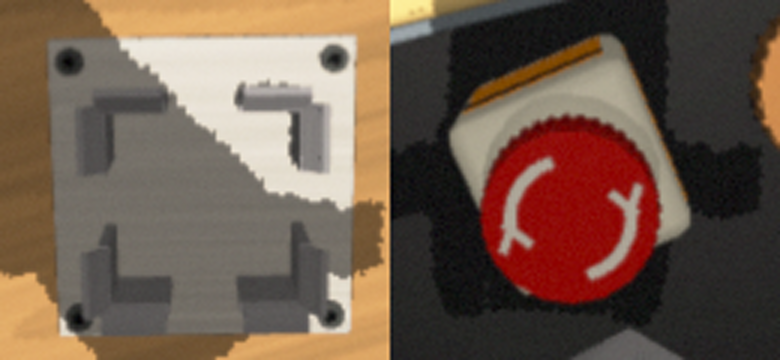

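```bash
cat > y.py <<'E'
from h import *
import pickle
np.set_printoptions(precision=4,suppress=True)
p,s=pickle.load(open("w1.pkl","rb"))
C=np.array([at(p,260+u/3,130+v/3,.006,s) for u,v in [(48,40),(356,37),(350,333),(61,334)]])
print(C,C.mean(0),[np.linalg.norm(C[i]-C[i-1]) for i in range(4)])
for i in range(4): d=C[i]-C[i-1];print(np.degrees(np.arctan2(d[1],d[0]))%90)
p,s=pickle.load(open("w2.pkl","rb"))
for q,z in [([(470,105),(602,42)],.08),([(622,45),(690,215)],.097),([(455,122),(605,37)],.097)]:
    A,B=[at(p,265+(u-390)/3,150+v/3,z,s) for u,v in q];d=B-A;print(A,B,np.linalg.norm(d),np.degrees(np.arctan2(d[1],d[0]))%90)
print("cap c",at(p,265+(571-390)/3,150+(210)/3,.143,s))
R=s["orientation"];print(np.degrees(np.arctan2(R[1,0],R[0,0]))%90)
E
python3 y.py
```

```text
[[0.4277 0.1423 0.006 ]
 [0.458  0.2477 0.006 ]
 [0.5634 0.2177 0.006 ]
 [0.5325 0.1128 0.006 ]] [0.4954 0.1801 0.006 ] [np.float64(0.10886590603980272), np.float64(0.109661833619846), np.float64(0.10957638880588122), np.float64(0.10941221191702485)]
74.25604185041232
73.97855371122317
74.12250906534231
73.60600583539745
[ 0.4491 -0.1726  0.08  ] [ 0.4422 -0.1289  0.08  ] 0.0441972240062168 8.98782877008297
[ 0.443  -0.1236  0.097 ] [ 0.4967 -0.1178  0.097 ] 0.05402459997809684 6.153054292156433
[ 0.4507 -0.1762  0.097 ] [ 0.4395 -0.1277  0.097 ] 0.04981956158468041 12.990763118492367
cap c [ 0.4753 -0.1483  0.143 ]
73.56761841769725
```

Nest: centre (0.495, 0.180), yaw 74° (mod 90), and the plate measures 109.5 mm against 110. Bottle yaw is about 8°, cap centre (0.4755, -0.149). Now the descent and grip.

```bash
python3 -m handwheel '-0.15 0 3.5 0 0 0 1;0 0 3.5 0 0 0 1;0 0 3.5 0 0 0 1;0 0 3.5 0 0 0 1;0 0 2.5 0 0 0 1;0 0 1.8 0 0 0 1;0 0 1.4 0 0 0 1;0 0 0 0 0 0 1;0 0 0 0 0 0 -1;0 0 0 0 0 0 -1' && python3 -m handwheel '0 0 0 0 0 0 -1;0 0 0 0 0 0 -1;0 0 0 0 0 0 -1;0 0 0 0 0 0 -1;0 0 0 0 0 0 -1;0 0 0 0 0 0 -1'
```

```text
time_s: 4.43
tcp_pos: [0.4766, -0.148, 0.11]
orientation: [[-0.961, 0.278, 0.001], [0.278, 0.961, 0.0], [-0.001, 0.0, -1.0]]
wrist_force: [-0.4, -0.3, 0.7]
gripper_width: 0.0639
finger_force: 0.0
time_s: 4.93
tcp_pos: [0.4765, -0.1494, 0.11]
orientation: [[-0.96, 0.28, 0.002], [0.28, 0.96, -0.001], [-0.002, -0.0, -1.0]]
wrist_force: [-0.4, -1.7, 5.7]
gripper_width: 0.0445
finger_force: 60.6
```

```bash
python3 -m handwheel '0 0 -0.5 0 0 0 -1;0 0 -1 0 0 0 -1;0 0 -2 0 0 0 -1;0 0 -2 0 0 0 -1;0 0 -2 0 0 0 -1;0 0 -2 0 0 0 -1;0 0 -2 0 0 0 -1;0 0 -1.5 0 0 0 -1;0 0 -1 0 0 0 -1;0 0 0 0 0 0 -1'; python3 w.py w3 cap_top:0.28; python3 -c "
from h import *
s=arm.get_image('scene');save(s,'s3')
a=cv2.imread('pics/s3.png')[150:390,100:340];b=cv2.imread('pics/w3.png')[100:340,180:480]
cv2.imwrite('pics/v3.png',cv2.resize(np.hstack([a,b]),None,fx=1.45,fy=1.45))"
```

```text
time_s: 5.77
tcp_pos: [0.4761, -0.1486, 0.2509]
orientation: [[-0.96, 0.28, 0.003], [0.28, 0.96, 0.0], [-0.002, 0.001, -1.0]]
wrist_force: [0.4, -0.2, -4.2]
gripper_width: 0.0446
finger_force: 62.3
[ 0.476 -0.149  0.251] [[-0.96   0.28   0.003]
 [ 0.28   0.96   0.   ]
 [-0.002  0.001 -1.   ]] [-0.085  0.295  0.37   2.104 -0.153  0.765  1.669] [ 0.41  -0.128  0.395]
cap_top 0.94 326 358 [ 0.479 -0.148  0.28 ]
```

View pics/v3.png

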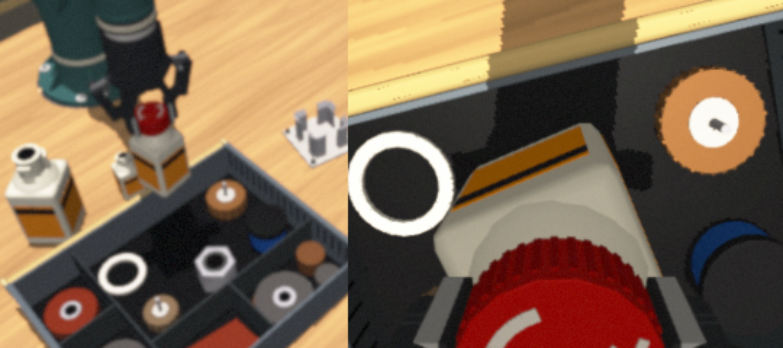

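The bottle hangs upright from the cap, clear of the drawer, with its neighbours undisturbed. I refine its yaw from the label edges at (452, 210)–(588, 152) and (472, 165)–(582, 125), and the right edge at (600, 130)–(655, 265).

```bash
cat > y3.py <<'E'
from h import *
import pickle
p,s=pickle.load(open("w3.pkl","rb"))
for q,z in [([(452,210),(588,152)],.225),([(472,165),(582,125)],.19),([(601,130),(655,265)],.238)]:
    A,B=[at(p,180+(u-348)/1.45,100+v/1.45,z,s) for u,v in q];d=B-A;print(A,B,np.linalg.norm(d),np.degrees(np.arctan2(d[1],d[0]))%90)
for th in range(2,17,2):
    t=np.radians(th);X=lambda x,y,z:np.array([.476+x*np.cos(t)-y*np.sin(t),-.149+x*np.sin(t)+y*np.cos(t),.146+z])
    print(th,[np.round((proj(p,X(*c),s)-[180,100])*1.45+[348,0]).astype(int) for c in [(-.029,-.029,.092),(-.029,.029,.092),(.029,.029,.092),(-.029,-.029,0),(-.029,.029,0)]])
E
python3 y3.py
```

```text
[ 0.44896697 -0.17260274  0.225     ] [ 0.44333405 -0.12870612  0.225     ] 0.04425655382062514 7.312368055853327
[ 0.44333015 -0.16954256  0.19      ] [ 0.44052223 -0.1283091   0.19      ] 0.04132895493970705 3.8957206802058693
[ 0.43596053 -0.12372986  0.238     ] [ 0.47756873 -0.11896205  0.238     ] 0.04188047049568537 6.536905045169332
2 [array([421, 226]), array([620, 163]), array([675, 344]), array([469, 160]), array([598, 118])]
4 [array([420, 231]), array([616, 160]), array([678, 340]), array([468, 163]), array([595, 116])]
6 [array([418, 235]), array([611, 158]), array([680, 336]), array([466, 166]), array([592, 115])]
8 [array([416, 239]), array([606, 156]), array([682, 332]), array([465, 169]), array([589, 113])]
10 [array([415, 244]), array([601, 155]), array([684, 328]), array([464, 172]), array([586, 112])]
12 [array([414, 248]), array([596, 153]), array([686, 324]), array([463, 175]), array([582, 111])]
14 [array([413, 253]), array([591, 152]), array([687, 320]), array([463, 178]), array([579, 110])]
16 [array([412, 258]), array([586, 150]), array([689, 316]), array([462, 181]), array([576, 109])]
```

```bash
python3 -m handwheel '0.4 1.6 0 0 0 0 -1;0.8 3.6 0 0 0 0 -1;0.8 3.6 0 0 0 0 -1;0.8 3.6 0 0 0 0 -1;0.8 3.6 0 0 0 0 -1;0.8 3.6 0 0 0 0 -1;0.8 3.6 0 0 0 0 -1;0.8 3.6 0 0 0 0 -1;0.8 3.6 0 0 0 0 -1;0.5 1.7 0 0 0 0 -1' && python3 -m handwheel '0 0 0 0 0 4.6 -1;0 0 0 0 0 4.6 -1;0 0 0 0 0 4.6 -1;0 0 0 0 0 4.6 -1;0 0 0 0 0 4.6 -1;0 0 0 0 0 0 -1;0 0 0 0 0 0 -1;0 0 0 0 0 0 -1'; python3 w.py w4 cap_top:0.284;python3 -c "
from h import *
s=arm.get_image('scene');save(s,'s4')
a=cv2.imread('pics/s4.png')[60:300,220:460];b=cv2.imread('pics/w4.png')[100:340,180:480]
cv2.imwrite('pics/v4.png',cv2.resize(np.hstack([a,b]),None,fx=1.45,fy=1.45))"
```

```text
time_s: 6.75
tcp_pos: [0.4946, 0.1861, 0.2478]
orientation: [[-0.962, 0.274, -0.002], [0.274, 0.962, 0.002], [0.002, 0.002, -1.0]]
wrist_force: [0.5, 0.2, -3.9]
gripper_width: 0.0445
finger_force: 62.4
time_s: 7.42
tcp_pos: [0.4949, 0.1796, 0.2485]
orientation: [[-0.775, 0.631, -0.002], [0.631, 0.775, -0.001], [0.001, -0.002, -1.0]]
wrist_force: [-0.3, 0.2, -4.7]
gripper_width: 0.0441
finger_force: 62.4
[0.495 0.18  0.248] [[-0.775  0.631 -0.002]
 [ 0.631  0.775 -0.001]
 [ 0.001 -0.002 -1.   ]] [-0.719  0.337  0.365  2.048 -0.167  0.786  0.633] [0.442 0.224 0.393]
cap_top 0.95 322 358 [0.493 0.181 0.284]
cap_top 0.46 30 415 [0.45  0.089 0.284]
```

View pics/v4.png

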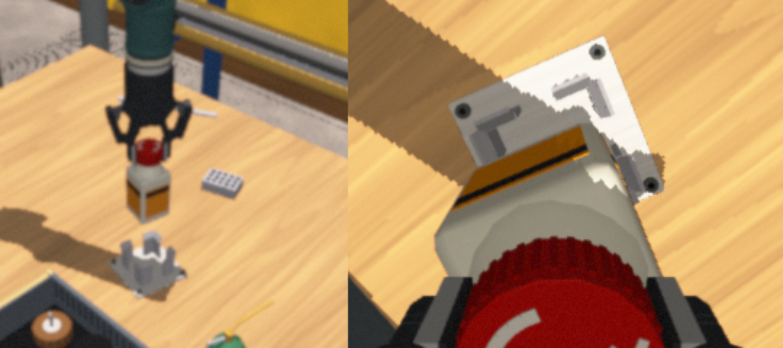

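Over the nest, the bottle's label edge and the plate's back edge run parallel, so the yaw matches. Lower it.

```bash
python3 -m handwheel '0 0 1.5 0 0 0 -1;0 0 2.5 0 0 0 -1;0 0 2 0 0 0 -1;0 0 1.5 0 0 0 -1;0 0 1 0 0 0 -1;0 0 1 0 0 0 -1;0 0 0.8 0 0 0 -1;0 0 0 0 0 0 -1' && python3 -m handwheel '0 0 0.6 0 0 0 -1;0 0 0.6 0 0 0 -1;0 0 0 0 0 0 -1;0 0 0 0 0 0 -1'
```

```text
time_s: 8.23
tcp_pos: [0.495, 0.1796, 0.1452]
orientation: [[-0.774, 0.633, -0.002], [0.633, 0.774, -0.001], [0.001, -0.002, -1.0]]
wrist_force: [-0.4, 0.7, -3.9]
gripper_width: 0.0444
finger_force: 62.4
time_s: 8.57
tcp_pos: [0.4954, 0.1798, 0.1343]
orientation: [[-0.774, 0.633, -0.0], [0.633, 0.774, -0.0], [0.0, -0.0, -1.0]]
wrist_force: [0.1, 0.4, -3.8]
gripper_width: 0.0444
finger_force: 62.4
```

```bash
python3 -m handwheel '0 0 0.6 0 0 0 -1;0 0 0.6 0 0 0 -1;0 0 0.5 0 0 0 -1;0 0 0.3 0 0 0 -1;0 0 0.2 0 0 0 -1;0 0 0 0 0 0 -1' && python3 -m handwheel '0 0 0.15 0 0 0 -1;0 0 0 0 0 0 -1;0 0 0 0 0 0 -1;0 0 0 0 0 0 -1;0 0 0 0 0 0 -1'
```

```text
time_s: 9.07
tcp_pos: [0.4953, 0.1796, 0.112]
orientation: [[-0.774, 0.633, -0.001], [0.633, 0.774, -0.0], [0.0, -0.001, -1.0]]
wrist_force: [-0.6, 0.2, -3.4]
gripper_width: 0.0442
finger_force: 62.4
time_s: 9.48
tcp_pos: [0.4956, 0.1797, 0.1113]
orientation: [[-0.774, 0.633, 0.0], [0.633, 0.774, 0.0], [-0.0, 0.0, -1.0]]
wrist_force: [-2.1, -1.2, 3.7]
gripper_width: 0.0443
finger_force: 63.2
```

Contact at the expected height, so it is seated. Now press in small steps.

```bash
python3 -m handwheel '0 0 0 0 0 0 -1;0 0 0.15 0 0 0 -1;0 0 0.15 0 0 0 -1;0 0 0.15 0 0 0 -1;0 0 0 0 0 0 -1;0 0 0 0 0 0 -1'; python3 -m handwheel '0 0 0.1 0 0 0 -1;0 0 0.1 0 0 0 -1;0 0 0 0 0 0 -1;0 0 0 0 0 0 -1'
```

```text
time_s: 9.98
tcp_pos: [0.4956, 0.1795, 0.107]
orientation: [[-0.774, 0.633, 0.0], [0.633, 0.774, 0.0], [-0.0, 0.0, -1.0]]
wrist_force: [-4.2, -2.3, 10.8]
gripper_width: 0.0441
finger_force: 63.8
time_s: 10.32
tcp_pos: [0.4956, 0.1794, 0.1056]
orientation: [[-0.774, 0.633, 0.0], [0.633, 0.774, 0.0], [0.0, 0.0, -1.0]]
wrist_force: [-4.6, -2.0, 16.0]
gripper_width: 0.0444
finger_force: 64.3
```

```bash
python3 -m handwheel '0 0 0 0 0 -4 -1;0 0 0 0 0 -5 -1;0 0 0 0 0 -5 -1;0 0 0 0 0 -5 -1;0 0 0 0 0 -5 -1;0 0 0 0 0 0 -1'; python3 -m handwheel '0 0 0 0 0 -5 -1;0 0 0 0 0 -5 -1;0 0 0 0 0 -5 -1;0 0 0 0 0 -5 -1;0 0 0 0 0 -5 -1;0 0 0 0 0 -5 -1;0 0 0 0 0 -5 -1;0 0 0 0 0 -5 -1;0 0 0 0 0 0 -1;0 0 0 0 0 0 -1'
python3 -c "
from h import *
print(arm.read_state()['torque']);s=arm.get_image('scene');save(s,'s5');save(arm.get_image('wrist'),'w5')
a=cv2.imread('pics/s5.png')[130:310,240:420];b=cv2.imread('pics/w5.png')[120:400,180:480]
cv2.imwrite('pics/v5.png',np.hstack([cv2.resize(a,(420,420),interpolation=cv2.INTER_CUBIC),cv2.resize(b,(380,420))]))"
```

```text
time_s: 10.82
tcp_pos: [0.4964, 0.1794, 0.1056]
orientation: [[-0.965, 0.261, 0.002], [0.261, 0.965, 0.001], [-0.001, 0.001, -1.0]]
wrist_force: [-2.7, -3.2, 13.5]
gripper_width: 0.0441
finger_force: 64.2
time_s: 11.65
tcp_pos: [0.4962, 0.1791, 0.1056]
orientation: [[-0.908, -0.418, 0.001], [-0.418, 0.908, -0.0], [-0.001, -0.001, -1.0]]
wrist_force: [-2.9, -3.6, 13.6]
gripper_width: 0.0439
finger_force: 64.3
[-0.6536103   0.64243786  0.06710789]
```

View pics/v5.png

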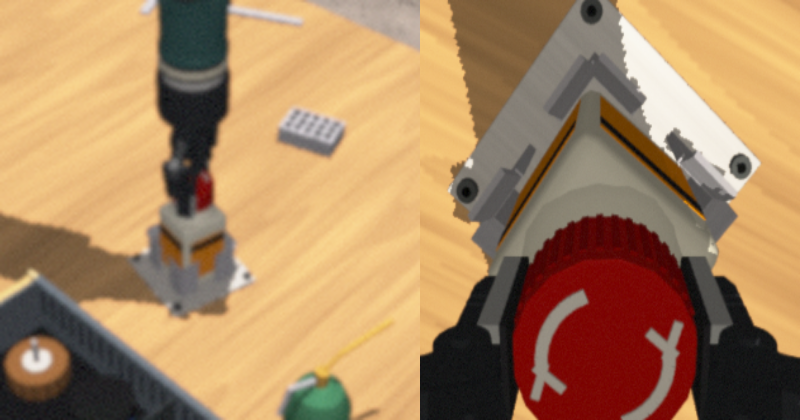

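The bottle is still seated square in the nest. The cap has turned with the fingers by about 64°, with no stop torque. Lift.

```bash
python3 -m handwheel '0 0 -0.3 0 0 0 -1;0 0 -0.3 0 0 0 -1;0 0 -0.3 0 0 0 -1;0 0 -0.3 0 0 0 -1;0 0 -0.3 0 0 0 -1;0 0 0 0 0 0 -1'
```

```text
time_s: 12.25
tcp_pos: [0.496, 0.18, 0.1196]
orientation: [[-0.908, -0.419, 0.001], [-0.419, 0.908, 0.001], [-0.001, -0.0, -1.0]]
wrist_force: [0.4, -1.1, 0.6]
gripper_width: 0.0442
finger_force: 62.8
```

Wrist load is near zero at a lift above the closed height, so the cap is free.

```bash
python3 -m handwheel '0 0 -0.5 0 0 0 -1;0 0 -0.8 0 0 0 -1;0 0 -1.2 0 0 0 -1;0 0 -1.5 0 0 0 -1;0 0 -1.5 0 0 0 -1;0 0 -1.5 0 0 0 -1;0 0 -1 0 0 0 -1;0 0 -0.6 0 0 0 -1;0 0 0 0 0 0 -1;0 0 0 0 0 0 -1'; python3 -m handwheel '0 0 0 0 0 0 -1;0 0 0 0 0 0 -1;0 0 0 0 0 0 -1'
python3 -c "
from h import *
s=arm.get_image('scene');save(s,'s6');save(arm.get_image('wrist'),'w6')
a=cv2.imread('pics/s6.png')[110:310,220:420];b=cv2.imread('pics/w6.png')[100:380,180:480]
cv2.imwrite('pics/v6.png',np.hstack([cv2.resize(a,(420,420),interpolation=cv2.INTER_CUBIC),cv2.resize(b,(380,420))]))"
```

```text
time_s: 13.08
tcp_pos: [0.4954, 0.1799, 0.2054]
orientation: [[-0.908, -0.419, 0.0], [-0.419, 0.908, 0.0], [-0.0, 0.0, -1.0]]
wrist_force: [-0.2, -0.6, -0.7]
gripper_width: 0.0446
finger_force: 62.8
time_s: 13.33
tcp_pos: [0.495, 0.1796, 0.2045]
orientation: [[-0.908, -0.419, -0.002], [-0.419, 0.908, -0.001], [0.002, 0.0, -1.0]]
wrist_force: [0.4, -0.1, -0.2]
gripper_width: 0.0441
finger_force: 62.8
```

View pics/v6.png

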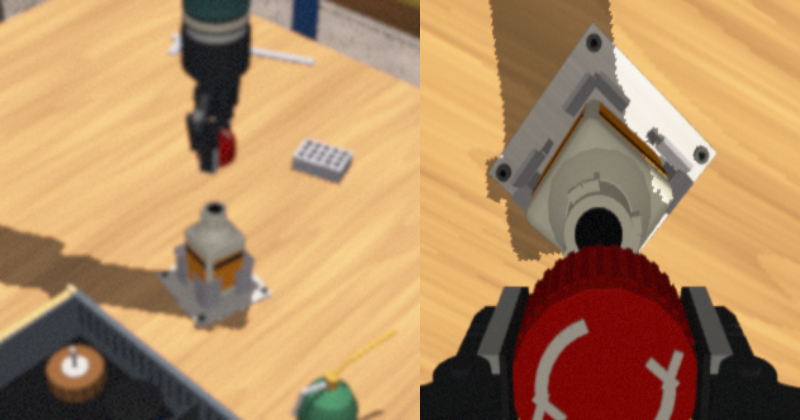

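The open bottle stands in the nest, with the cap held about 8 cm above its mouth.

```bash
python3 -c "
from workcell import arm
print(arm.hand_in())"
```

```text
the job is handed in; nothing more can be done
None
```

I handed the job in at about 13.3 s of robot time: the opened bottle is standing in the nest and the gripper holds its red cap still about 8 cm above the mouth, but the hand-in returned no verdict.

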